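# Hold a field probe over the long busbar link of a switchgear unit under test

### The arm

A 6-joint arm with a two-finger parallel gripper is mounted at the origin on the work surface. World frame = base frame: x ahead of the robot, y to its left, z up, the work surface at z = 0. Lengths are in m, angles in rad, forces in N, time in s.
With the tool pointing down it reaches from about 0.275 to 0.875 m from the base axis. Payload 12.5 kg.
Tool frame: the origin (TCP) lies at the very end of the fingers, on their centre line; the grasp point (between the pads) lies 19 mm behind it; z points along the fingers, y is the line along which they close (so a half turn about z gives the same grasp; the last joint's range is limited). The gripper opens to 85 mm and grips with 20 to 120 N. Pads are 22 mm wide; open, the fingers measure 114 mm over their backs; the gripper's body (76 mm by 85 mm) begins 54 mm behind the grasp point. The pads swing forward as they close: fully open they stand 13 mm farther back than shut.
Start: joints at [-1.274, 0.351, 1.652, -0, 1.139, -0.085], TCP at [0.205, -0.51, 0.206] pointing down, gripper open.
Joint ranges: [-2.75, 2.75], [-0.79, 2.1], [0.01, 2.65], [-1.57, 4.71], [0.07, 3.14], [-2.87, 2.87]. Speed limits (rad/s): [2.22, 2.22, 2.79, 3.14, 3.14, 3.14].

### API

Orientations are given as a 3x3 rotation matrix whose columns are the frame's x, y, z axes.
In Python, from bench import manip gives the robot as it stands. Calls block until the motion is done:
- manip.move_ptp(position, orientation): joint-space move of the TCP to a pose.
- manip.move_l(position, attitude=None, max_speed=0.15): straight line of the TCP; attitude=None keeps the orientation; max_speed is the mean speed in m/s.
- manip.move_j(angles): joint-space move.
- manip.set_gripper(opening, effort=None): opening from 0.0 (shut) to 1.0 (fully open); effort is the grip in N (None keeps the last); returns when the fingers have stopped.
- manip.dwell(seconds).
- manip.inverse_kinematics(position, orientation): joint angles nearest the present ones, or None.
- manip.grab_frame(name): name is "scene" or "side" or "wrist"; returns (picture, depth): 480x640x3 uint8, red, green, blue; 480x640 float32, m along the optical axis (not along the pixel's ray), 0 where there is no reading.
- manip.get_calibration(name): a dict with "camera_matrix" (3x3 intrinsics, pixels), "R" (3x3) and "t" (3): a world point X has camera coordinates R X + t. Camera axes: x right, y down, z forward; pixel columns grow to the right and rows downward; lengths in m; the calibration is good to about 2 mm. A picture is of the moment at which its call begins: read the wrist's pose just before it. get_calibration takes no time and is no camera call; for the wrist camera it gives the pose at the moment of the call.
A pose or a line that the arm cannot do raises manip.Unreachable and nothing moves.
- manip.sign_off(): hands the job in; it is judged then, once.
Trained networks look in the newest picture that a camera, given by its name, has taken for a name from the list of things; names that differ only in an ending like _2 or _b are one class to them, and where a whole thing is asked for, a point or a joint stands for the part that bears it (a point fixed in the world has none). Each returns a list of dicts, best first, with "confidence" (0 to 1); they miss things now and then, are a little off and sometimes report something else, mostly with a low value. They report only what shows in the picture. A call takes as long as a camera call. They do not tell look-alikes from the thing itself.
- manip.look_for(camera, name): "at" ([x, y, z] in m, in world coordinates, good to about 4 mm: the middle of the surface that is visible of it).
Readings, each from a call of its own:
- manip.current_time(): time.
- manip.current_qpos(): joint angles.
- manip.current_joint_vel(): joint speeds.
- manip.current_joint_torque(): joint torques, N m.
- manip.current_ee_pos(): TCP position.
- manip.current_tcp_rot(): TCP orientation.
- manip.current_force(): force on the tool from outside, world axes, zero at the start.
- manip.current_ft_torque(): the same for the moment, N m.
- manip.current_grip_width(): opening from 0.0 (shut) to 1.0 (fully open).
- manip.current_grip_force(): force on a finger pad.
Only numpy, scipy, OpenCV 4.12 (cv2) and the standard library are available. Lean on these libraries where they do the work, as an engineer would, in place of code of your own. Each camera call takes 0.05 s, during which the arm holds its last target. There are 200 camera calls.

### The job

Switch on the test box by turning its rotary switch clockwise until it clicks past its detent into the on position. Then pick up the upright probe, carry it over the wiring ducts and the white barriers of the switchgear unit with neither probe nor robot touching the unit or its links, and hold it upright with its foot hovering about 15 mm above the middle of the long copper link, the foot's long side along the link. Finish while still holding the probe there, steady and touching nothing else; leave the test box on and the bin, screwdriver and drill where they are.

Things in the scene. Friction and masses are not known exactly. Their poses are not given: they have to be found in the camera images.
- test_switch (a joint): Rotary switch on top of the test box, rad: 0 = off (start), grows as it is turned clockwise seen from above, end stop at 1.25. A spring detent resists with up to about 0.2 N m before the crest at 0.6 rad; past the crest the switch snaps on by itself and rests at about 1.2 = on. Let go before the crest, it springs back to 0.
- switch_grip (a point): Grip point of the black switch, on its vertical turning axis, 9 mm below the top of its bar handle. The bar is 42 mm long along this point's x axis, 14 mm thick along y, 34 mm high, and stands on an 8 mm thick disc of 44 mm diameter; this point is 23 mm above the top of that disc and 37 mm above the top of the box. z is up; the axes turn with the switch.
- tester: Fixed grey test supply box, 160 x 140 mm (x, y) and 70 mm high, origin under its centre; the switch's axis is at x = -15 mm, y = 0.
- probe: Loose wireless hand probe, grey and black, about 0.14 kg, standing upright on its foot, 132 mm tall. Origin: centre of the underside of the foot; z up. Foot 48 x 26 mm (x, y), 14 mm high; a narrower neck; then a handle 36 mm (x) by 20 mm (y) from 36 to 132 mm above the underside, to be gripped across y from above.
- probe_foot (a point): Centre of the underside of the probe's foot (the same point as the probe's origin); x along the foot's long side.
- unit: Fixed switchgear unit, origin under its centre, z up. Blue plate 270 x 310 mm (x, y); white base 140 x 260, top at 28 mm. Four white barriers, 130 mm long in x, 4 thick, tops at 100 mm, at y = -120, -40, 40, 120, make three bays centred at y = -80, 0, 80 mm (x = 0). Grey slotted wiring ducts along y at x = -105 and +105 mm, each 36 wide, 290 long, tops at 84 mm.
- long_link: Fixed copper bar 104 x 20 x 5 mm, long along its x, on two black posts in one of the three bays (which one varies); a bolt head 13 mm wide and 5 mm high stands on it at 43 mm either side of its middle. Origin at its middle, on the white base, 26 mm below the bar's top; z up.
- long_link_mid (a point): Middle of the long link's top face, between the bolts (54 mm above the bench); x along the bar, z up.
- short_link_a: Fixed copper bar 46 x 20 x 5 mm on one post with one bolt in the middle, in another bay; origin as on the long link. Not the target.
- short_link_b: Same as short_link_a, in the remaining bay. Not the target.
- blue_bin: Loose open blue plastic bin 120 x 100 x 55 mm, bystander; origin under its centre.
- screwdriver: Loose screwdriver lying flat on the bench, bystander; its length along its x.
- drill: Loose cordless drill standing on its battery, about 115 x 75 mm at the foot, 195 mm high, its nose pointing along its x and reaching 180 mm out; bystander; origin under its foot.
Mind the look-alikes: they are no part of the job. There is more than one size of the probe; the one meant has the size given above.

How it is judged:
On the way:
1. the rotary switch is turned clockwise past its detent to on (over 1.05 rad) (value of joint test_switch above 1.05 rad), for 0.2 s.
At the end, for the whole second after the job is handed in: Switch on (over 1.05 rad); fingers hold the probe (over 2 N), nothing else touches it (under 0.1 N); its foot 7 to 23 mm above the long link, within 9 mm horizontally of its middle and 0.14 rad of its direction; probe within 0.1 rad of upright, slower than 20 mm/s (value of joint test_switch above 1.05 rad and horizontal distance between probe_foot and long_link_mid below 0.009 m and z of probe_foot in the frame of long_link_mid between 0.007 and 0.023 m and angle between the x axis of probe and the x axis of long_link, either way round below 0.14 rad and angle between probe's own z axis and vertical below 0.1 rad and linear speed of probe below 0.02 m/s and contact force between probe and the fingers above 2 N and contact force between probe and unit below 0.1 N and contact force between probe and long_link below 0.1 N and contact force between probe and short_link_a below 0.1 N and contact force between probe and short_link_b below 0.1 N and contact force between probe and tester below 0.1 N and contact force between probe and blue_bin below 0.1 N and contact force between probe and screwdriver below 0.1 N and contact force between probe and drill below 0.1 N); the arm keeps its last pose, push and grip.
It fails at once if the probe or the robot knocks against the unit or one of its links (over 1 N) (contact force between any of probe, the arm, the fingers and unit above 1 N or contact force between any of probe, the arm, the fingers and long_link above 1 N or contact force between any of probe, the arm, the fingers and short_link_a above 1 N or contact force between any of probe, the arm, the fingers and short_link_b above 1 N).
It fails at once if the bin, the screwdriver or the drill is moved by more than 20 mm (distance of any of blue_bin, screwdriver, drill from where it was at the start of the episode above 0.02 m).
It also fails if it takes over 54 s, if anything falls off the work surface, if the arm or the gripper's body presses on something with over 40 N, if the wrist force passes 120 N, or if a joint passes its speed limit or range.

## Working session

There is one attempt and no reset: what is moved stays moved. The work goes in short steps, each a Python script; the robot and the scene stay as the last script left them, time stands still between calls to the robot, and variables do not carry over. Pictures are saved under pics/ and viewed, at most 10 in all, crops included, and the job is handed in when it is done.

```bash
mkdir -p pics; cat > h.py <<'E'
import numpy as np, cv2
from bench import manip as m
def snap(cam,fn=None):
    K=m.get_calibration(cam); p,d=m.grab_frame(cam)
    if fn: cv2.imwrite('pics/'+fn,p[:,:,::-1])
    return p,d,K
def cloud(d,K):
    A=np.array(K["camera_matrix"]);R=np.array(K["R"]);t=np.array(K["t"])
    v,u=np.mgrid[:d.shape[0],:d.shape[1]]
    X=np.stack([(u-A[0,2])/A[0,0]*d,(v-A[1,2])/A[1,1]*d,d],-1)
    W=(X-t)@R
    W[d<=0]=np.nan
    return W
E
python3 - <<'E'
from h import *
for c in("scene","side"):
    p,d,K=snap(c,c+".png"); np.savez(c+".npz",p=p,d=d,W=cloud(d,K))
    for n in("switch_grip","tester","probe","unit","long_link","short_link_a","blue_bin","screwdriver","drill"):
        print(c,n,[(np.round(r["at"],3).tolist(),round(r["confidence"],2)) for r in m.look_for(c,n)])
E
```

```text
scene switch_grip [([0.517, -0.307, 0.09], 0.54)]
scene tester [([0.582, -0.302, 0.073], 0.57)]
scene probe [([0.57, -0.082, 0.048], 0.7), ([0.5, -0.081, 0.096], 0.57), ([0.549, 0.342, 0.054], 0.57)]
scene unit [([0.618, 0.263, 0.047], 0.74)]
scene long_link [([0.536, 0.263, 0.053], 0.76)]
scene short_link_a [([0.536, 0.185, 0.051], 0.47)]
scene blue_bin [([0.727, -0.25, 0.026], 0.75)]
scene screwdriver [([0.809, -0.061, 0.02], 0.58)]
scene drill [([0.498, -0.569, 0.13], 0.93)]
side switch_grip [([0.501, -0.302, 0.095], 0.7)]
side tester [([0.497, -0.264, 0.067], 0.57)]
side probe [([0.476, -0.07, 0.076], 0.76), ([0.564, -0.07, 0.049], 0.59)]
side unit [([0.51, 0.309, 0.047], 0.56)]
side long_link [([0.529, 0.274, 0.058], 0.95), ([0.478, -0.066, 0.074], 0.68)]
side short_link_a [([0.537, 0.353, 0.055], 0.8), ([0.532, 0.187, 0.056], 0.48), ([0.732, -0.242, 0.032], 0.27)]
side blue_bin [([0.73, -0.245, 0.035], 0.55)]
side screwdriver [([0.781, -0.047, 0.022], 0.87)]
side drill [([0.47, -0.562, 0.121], 0.65)]
```

View pics/scene.png

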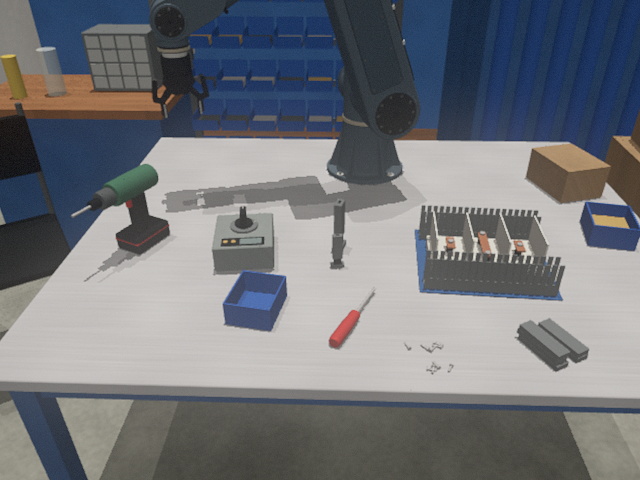

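View pics/side.png

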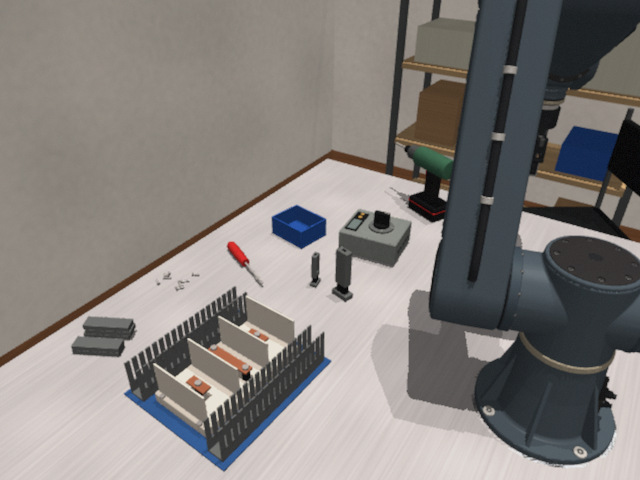

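```bash
python3 - <<'E'
import numpy as np,cv2
for c in("scene","side"):
    W=np.load(c+".npz")["W"]
    def rect(n,x0,x1,y0,y1,z0,z1):
        k=(W[...,0]>x0)&(W[...,0]<x1)&(W[...,1]>y0)&(W[...,1]<y1)&(W[...,2]>z0)&(W[...,2]<z1)
        P=W[k]
        if len(P)<10: print(c,n,len(P));return
        r=cv2.minAreaRect((P[:,:2]*1000).astype(np.float32)); v,u=np.nonzero(k)
        print(c,n,len(P),np.round(r[0],1),np.round(r[1],1),round(r[2],1),'zmax',P[:,2].max().round(3),'px',u.mean().round(),v.mean().round())
    rect("switchtop",.42,.62,-.38,-.22,.108,.13)
    rect("testertop",.40,.68,-.42,-.18,.063,.075)
    rect("probeA top",.44,.53,-.13,-.03,.10,.16)
    rect("probeA foot",.42,.54,-.14,-.02,.004,.014)
    rect("probeB top",.53,.63,-.13,-.03,.07,.16)
    rect("barriers",.40,.70,.05,.45,.096,.106)
    rect("ducts",.36,.72,.05,.48,.078,.088)
    rect("bay links",.46,.61,.235,.30,.050,.056)
    rect("bay links+",.46,.61,.315,.38,.050,.056)
    rect("bay links-",.46,.61,.155,.22,.050,.056)
E
```

```text
scene switchtop 60 [ 507.8 -307.2] [42.6 14.4] 9.4 zmax 0.118 px 242.0 212.0
scene testertop 1822 [ 520.7 -306.4] [166.7 139.8] 6.9 zmax 0.075 px 243.0 234.0
scene probeA top 184 [488.1 -75.8] [21.1 42.5] 72.0 zmax 0.133 px 339.0 208.0
scene probeA foot 23 [484.9 -63.7] [28.8 74.3] 22.7 zmax 0.014 px 342.0 245.0
scene probeB top 99 [569.2 -78.5] [16.8 23.3] 2.0 zmax 0.089 px 337.0 238.0
scene barriers 257 [540.6 269.1] [246.1 135.4] 87.0 zmax 0.103 px 492.0 229.0
scene ducts 1132 [538.8 269.1] [288.  254.7] 86.4 zmax 0.088 px 491.0 239.0
scene bay links 166 [540.  268.6] [ 21.1 104.6] 86.6 zmax 0.056 px 483.0 243.0
scene bay links+ 90 [514.6 354.5] [ 24.4 112.7] 78.0 zmax 0.056 px 519.0 246.0
scene bay links- 81 [534.8 188.7] [20.  51.9] 85.6 zmax 0.056 px 450.0 243.0
side switchtop 90 [ 499.1 -307.8] [41.4 19.6] 9.1 zmax 0.122 px 382.0 213.0
side testertop 1263 [ 515.1 -307.6] [161.1 150.7] 6.8 zmax 0.075 px 376.0 230.0
side probeA top 266 [480.8 -77. ] [25.  40.5] 69.9 zmax 0.137 px 344.0 256.0
side probeA foot 295 [479.9 -79.4] [117.1 119.7] 89.9 zmax 0.014 px 344.0 296.0
side probeB top 85 [561.7 -80.3] [14.1 28.5] 10.4 zmax 0.093 px 315.0 257.0
side barriers 810 [534.6 268. ] [246.1 131.7] 86.3 zmax 0.106 px 224.0 345.0
side ducts 2321 [535.7 267.2] [291.4 251.6] 86.3 zmax 0.088 px 226.0 354.0
side bay links 136 [534.4 267.3] [ 20.3 104.7] 84.8 zmax 0.056 px 231.0 359.0
side bay links+ 106 [540.6 347.5] [21.3 50.1] 84.9 zmax 0.056 px 198.0 385.0
side bay links- 36 [530.4 184. ] [13.3 46.5] 87.4 zmax 0.056 px 260.0 335.0
```

The tall probe is at scene px (339, 210), with the small look-alike just beyond it. The switch is at (242, 212), and the long link is in the middle bay at (483, 243). The depth fits agree with the given sizes. Next I go closer for wrist views.

```bash
cat >> h.py <<'E'
def Rd(yaw): # tool down, tool x at yaw; tool y perpendicular
    c,s=np.cos(yaw),np.sin(yaw); return np.array([[c,s,0],[s,-c,0],[0,0,-1.]])
def fit(W,n,x0,x1,y0,y1,z0,z1):
    k=(W[...,0]>x0)&(W[...,0]<x1)&(W[...,1]>y0)&(W[...,1]<y1)&(W[...,2]>z0)&(W[...,2]<z1)
    P=W[k]
    if len(P)<10: print(n,len(P));return
    r=cv2.minAreaRect((P[:,:2]*1000).astype(np.float32)); print(n,len(P),np.round(r[0],1),np.round(r[1],1),round(r[2],1),'z',np.median(P[:,2]).round(4))
E
python3 - <<'E'
from h import *
print(m.current_tcp_rot().round(2) if hasattr(m.current_tcp_rot(),'round') else m.current_tcp_rot())
p=np.array(m.current_ee_pos()); m.move_l((p+[0,0,.14]).tolist(),max_speed=.3)
y=np.deg2rad(9.2)
for f in (0,np.pi):
  for a in (0,-.6,-1.25):
    print(f,a,np.round(m.inverse_kinematics([.503,-.307,.093],Rd(y+a+f)),2))
m.move_ptp([.44,-.307,.34],Rd(y))
P,d,K=snap("wrist","w1.png");W=cloud(d,K)
print(np.linalg.inv(K["R"])@-np.array(K["t"]),m.current_ee_pos(),m.current_time())
fit(W,"sw",.42,.62,-.38,-.22,.108,.13)
fit(W,"box",.40,.68,-.42,-.18,.063,.075)
E
```

```text
[[ 0.93  0.37 -0.  ]
 [ 0.37 -0.93  0.  ]
 [-0.   -0.   -1.  ]]
0 0 [-0.63  0.55  1.64 -0.    0.94  0.78]
0 -0.6 [-0.63  0.55  1.64 -0.    0.94  1.38]
0 -1.25 [-0.63  0.55  1.64 -0.    0.94  2.03]
3.141592653589793 0 [-0.63  0.55  1.64 -0.    0.94 -2.36]
3.141592653589793 -0.6 [-0.63  0.55  1.64 -0.    0.94 -1.76]
3.141592653589793 -1.25 [-0.63  0.55  1.64 -0.    0.94 -1.11]
[ 0.50709618 -0.29677766  0.50664133] [ 0.43940028 -0.30780305  0.33967275] 2.85
sw 541 [ 502.6 -309.3] [41.7 13.7] 9.3 z 0.1149
box 15116 [ 517.6 -307.6] [160.4 139.8] 7.0 z 0.0695
```

View pics/w1.png

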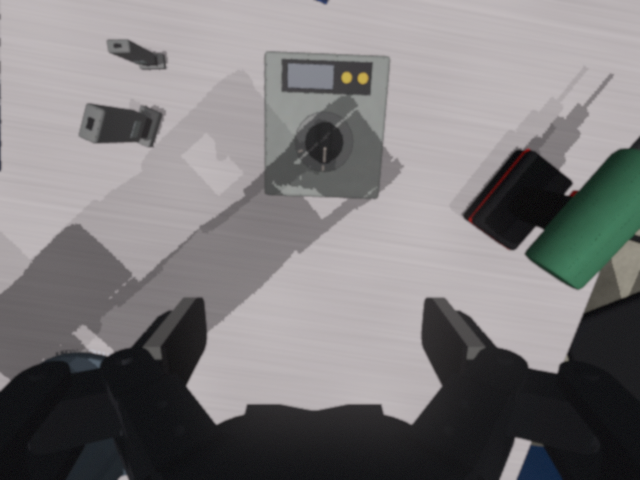

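The wrist view shows the switch on the test box at px (323, 143), agreeing with the box-derived axis to within 0.2 mm. I'll grip it and turn it clockwise.

```bash
python3 - <<'E'
from h import *
x,y,a=.5027,-.3093,np.deg2rad(9.2)
m.move_ptp([x,y,.20],Rd(a)); m.move_l([x,y,.094],max_speed=.12)
print(m.current_force()); m.set_gripper(0.,50)
print('w',m.current_grip_width(),m.current_grip_force(),m.current_force())
for t in (.4,.8,1.18):
    m.move_l([x,y,.094],Rd(a-t)); print(t,np.round(m.current_force(),1),np.round(m.current_ft_torque(),2),m.current_time())
m.set_gripper(.6); m.dwell(.2)
m.move_l([x,y,.20],max_speed=.2)
m.move_ptp([.44,-.29,.33],Rd(np.deg2rad(9)))
P,d,K=snap("wrist","w2.png");W=cloud(d,K)
fit(W,"sw",.42,.62,-.38,-.22,.108,.13)
m.set_gripper(1.)
# probe view
m.move_ptp([.42,-.077,.36],Rd(np.deg2rad(-19)))
P,d,K=snap("wrist","w3.png");W=cloud(d,K)
fit(W,"pr top",.44,.53,-.13,-.03,.125,.14); fit(W,"pr foot",.42,.54,-.14,-.02,.009,.018)
fit(W,"pr B",.53,.63,-.13,-.03,.08,.11)
print(m.current_time())
E
```

```text
[ 0.56731739  0.07495751 -0.33542752]
w 0.0008433729688744569 0.0 [-0.63168075  0.24279773 -0.00133951]
0.4 [ 0.3 -0.2  0.4] [-0.04 -0.03 -0.02] 5.8583
0.8 [ 0.9 -0.1  0.4] [0.02 0.01 0.02] 6.4083
1.18 [-0.  -1.   0.1] [ 0.02 -0.02 -0.03] 6.9417
sw 573 [ 502.8 -309. ] [40.9 14. ] 6.8 z 0.115
pr top 646 [484.3 -76.9] [20.  35.9] 75.5 z 0.1311
pr foot 138 [485.7 -85.5] [52.5 22.9] 8.5 z 0.0129
pr B 293 [564.3 -79.8] [13.5 23.8] 9.1 z 0.0875
10.8917
```

View pics/w3.png

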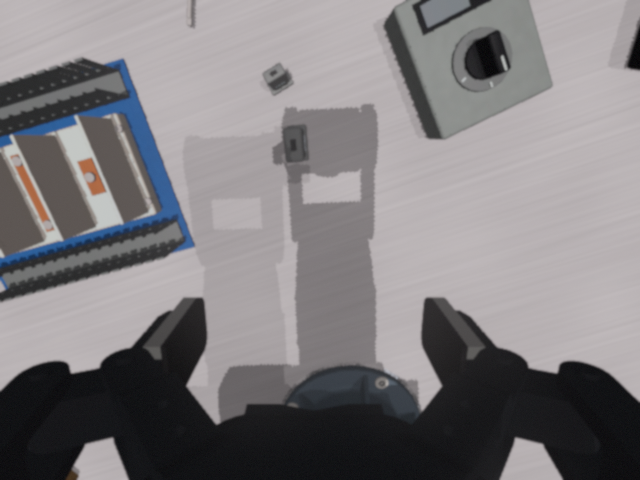

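The gripper closed fully (width 0), so it missed the bar. I'll go back and look before closing.

```bash
python3 - <<'E'
from h import *
x,y,a=.5028,-.3092,np.deg2rad(8)
m.move_ptp([x,y,.20],Rd(a)); m.move_l([x,y,.094],max_speed=.2)
print(m.current_ee_pos(),np.round(m.current_tcp_rot(),3))
a1=snap("wrist")[0];b1=snap("side")[0]
m.set_gripper(0.,50)
print(m.current_grip_width(),m.current_grip_force(),m.current_force(),m.current_time())
a2=snap("wrist")[0]; b2=snap("side")[0]
c=lambda b:cv2.resize(b[150:270,310:470],(400,300))
o=np.vstack([np.hstack([cv2.resize(a1,(400,300)),cv2.resize(a2,(400,300))]),np.hstack([c(b1),c(b2)])])
cv2.imwrite("pics/w4.png",o[:,:,::-1])
E
```

```text
[ 0.5036007  -0.30937731  0.09546752] [[ 0.99   0.14   0.002]
 [ 0.14  -0.99  -0.001]
 [ 0.001  0.001 -1.   ]]
-0.004521987253971829 0.0 [-0.21238635 -0.21028873  0.41371458] 13.575
```

View pics/w4.png

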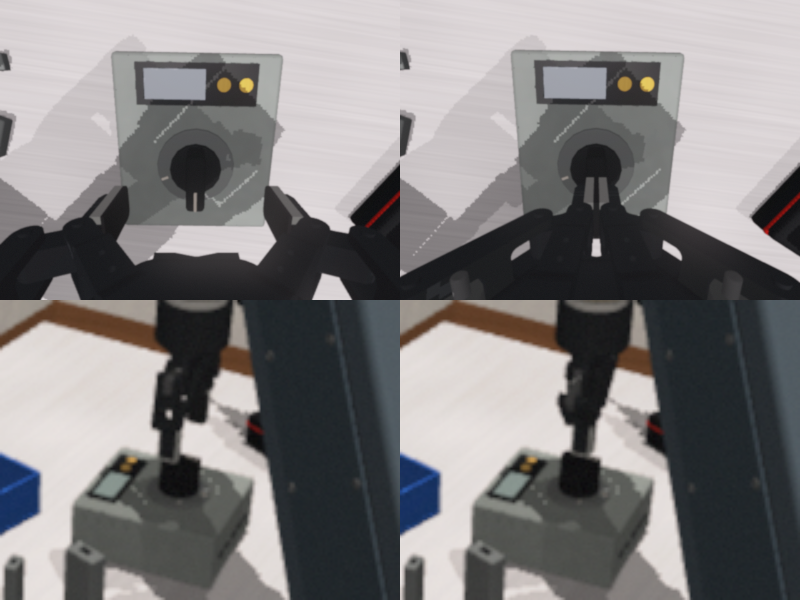

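The fingertips close above the bar: the side view shows them resting at about its top. I'll measure the real fingertip height from the fixed cameras' depth.

```bash
python3 - <<'E'
from h import *
print(m.current_ee_pos())
for c in("side","scene","wrist"):
    p,d,K=snap(c);W=cloud(d,K)
    k=(np.hypot(W[...,0]-.503,W[...,1]+.309)<.045)&(W[...,2]>.1)&(W[...,2]<.2)
    P=W[k]
    for z in np.arange(.1,.19,.005):
        q=P[(P[:,2]>z)&(P[:,2]<=z+.005)]
        if len(q): print(c,round(z,3),len(q),q[:,:2].min(0).round(3),q[:,:2].max(0).round(3))
print(np.round(m.current_qpos(),4), m.current_time())
E
```

```text
[ 0.50279568 -0.30920641  0.09396596]
side 0.1 29 [ 0.479 -0.318] [ 0.52  -0.299]
side 0.105 21 [ 0.48  -0.309] [ 0.516 -0.297]
side 0.11 32 [ 0.479 -0.315] [ 0.518 -0.299]
side 0.115 41 [ 0.48  -0.315] [ 0.52  -0.299]
side 0.12 10 [ 0.486 -0.313] [ 0.517 -0.302]
side 0.125 9 [ 0.487 -0.311] [ 0.509 -0.297]
side 0.13 19 [ 0.489 -0.31 ] [ 0.512 -0.297]
side 0.135 12 [ 0.489 -0.318] [ 0.509 -0.296]
side 0.14 13 [ 0.488 -0.317] [ 0.511 -0.297]
side 0.145 19 [ 0.487 -0.313] [ 0.509 -0.293]
side 0.15 19 [ 0.486 -0.315] [ 0.51  -0.296]
side 0.155 9 [ 0.489 -0.311] [ 0.501 -0.294]
side 0.16 3 [ 0.489 -0.316] [ 0.503 -0.294]
side 0.165 13 [ 0.485 -0.34 ] [ 0.506 -0.28 ]
side 0.17 24 [ 0.484 -0.34 ] [ 0.507 -0.276]
side 0.175 21 [ 0.481 -0.344] [ 0.506 -0.273]
side 0.18 16 [ 0.482 -0.352] [ 0.507 -0.269]
side 0.185 22 [ 0.482 -0.348] [ 0.505 -0.265]
scene 0.1 16 [ 0.493 -0.312] [ 0.529 -0.3  ]
scene 0.105 14 [ 0.491 -0.311] [ 0.528 -0.299]
scene 0.11 28 [ 0.493 -0.315] [ 0.528 -0.3  ]
scene 0.115 12 [ 0.505 -0.313] [ 0.526 -0.299]
scene 0.12 7 [ 0.505 -0.312] [ 0.517 -0.299]
scene 0.125 22 [ 
[... 798 characters left out ...]
.314] [ 0.514 -0.298]
wrist 0.125 306 [ 0.507 -0.322] [ 0.514 -0.295]
wrist 0.13 382 [ 0.507 -0.322] [ 0.514 -0.295]
wrist 0.135 435 [ 0.506 -0.322] [ 0.514 -0.295]
wrist 0.14 444 [ 0.506 -0.322] [ 0.514 -0.295]
wrist 0.145 443 [ 0.507 -0.322] [ 0.514 -0.295]
wrist 0.15 323 [ 0.491 -0.322] [ 0.514 -0.295]
wrist 0.155 855 [ 0.491 -0.325] [ 0.516 -0.291]
wrist 0.16 1161 [ 0.49  -0.339] [ 0.518 -0.278]
wrist 0.165 2404 [ 0.489 -0.345] [ 0.52  -0.274]
wrist 0.17 4307 [ 0.488 -0.348] [ 0.52 -0.27]
wrist 0.175 4375 [ 0.489 -0.349] [ 0.52  -0.266]
wrist 0.18 3163 [ 0.489 -0.351] [ 0.521 -0.264]
wrist 0.185 4773 [ 0.49  -0.351] [ 0.522 -0.264]
[-0.6302  0.555   1.6393  0.      0.9473  0.801 ] 13.825
```

All three cameras agree that the shut fingertips end at z ≈ 0.122, while the reported TCP is at 0.094. The real tool is therefore about 28 mm shorter than stated, with x and y correct. I'll apply that offset and retry.

```bash
echo "OFF=.028  # true fingertip z = reported TCP z + OFF" >> h.py; python3 - <<'E'
from h import *
x,y,a=.5028,-.3092,np.deg2rad(8)
m.set_gripper(1.); z=.095-OFF
m.move_l([x,y,z],Rd(a),max_speed=.1); print(m.current_ee_pos(),m.current_force())
m.set_gripper(0.,50); print('w',m.current_grip_width(),m.current_grip_force(),m.current_force())
if m.current_grip_width()>.08:
    for t in (.4,.8,1.17):
        m.move_l([x,y,z],Rd(a-t)); print(t,np.round(m.current_force(),1),np.round(m.current_ft_torque(),2),m.current_time())
    m.set_gripper(.6); m.dwell(.1)
    m.move_l([x,y,.15],max_speed=.2)
    m.set_gripper(1.)
    m.move_ptp([.44,-.29,.30],Rd(np.deg2rad(0)))
    P,d,K=snap("wrist","w5.png");fit(cloud(d,K),"sw",.42,.62,-.38,-.22,.108,.13)
print(m.current_time())
E
```

```text
[ 0.50266796 -0.30913218  0.06676641] [-0.24308445 -0.15631549 -0.74749673]
w 0.15451899047014953 49.75307643413544 [-2.27533831  3.72273995  5.16983819]
0.4 [-2.7  4.9  8.2] [0.89 0.58 0.57] 16.225
0.8 [-0.8  4.5 28.6] [ 0.77  0.08 -0.92] 16.775
1.17 [-3.6  4.9 23.9] [0.8  0.67 0.42] 17.2917
sw 670 [ 502.7 -308.9] [14.  41.7] 28.3 z 0.115
19.9
```

The switch bar went from about 8° to -62°, so it is on. Next I measure the long link from the wrist camera, then grasp the probe.

```bash
python3 - <<'E'
from h import *
m.move_l([.44,-.29,.36],max_speed=.3)
m.move_ptp([.46,.267,.36],Rd(np.deg2rad(-4)))
P,d,K=snap("wrist","w6.png");W=cloud(d,K)
fit(W,"link",.46,.61,.235,.30,.050,.057); fit(W,"barr",.40,.70,.05,.45,.096,.106); fit(W,"ducts",.36,.72,.05,.48,.078,.088)
m.move_ptp([.43,-.077,.34],Rd(np.deg2rad(-14.5)))
P,d,K=snap("wrist","w7.png");W=cloud(d,K)
fit(W,"pr top",.44,.53,-.13,-.03,.125,.14)
print(m.current_time())
E
```

```text
link 1217 [536.4 268.6] [ 20.  102.2] 86.0 z 0.0532
barr 1867 [536.6 268.6] [244.6 129.5] 86.3 z 0.099
ducts 3309 [536.4 268.9] [289.2 246.8] 86.4 z 0.0829
pr top 722 [484.3 -77.1] [19.6 35.8] 75.3 z 0.131
23.6583
```

View pics/w6.png

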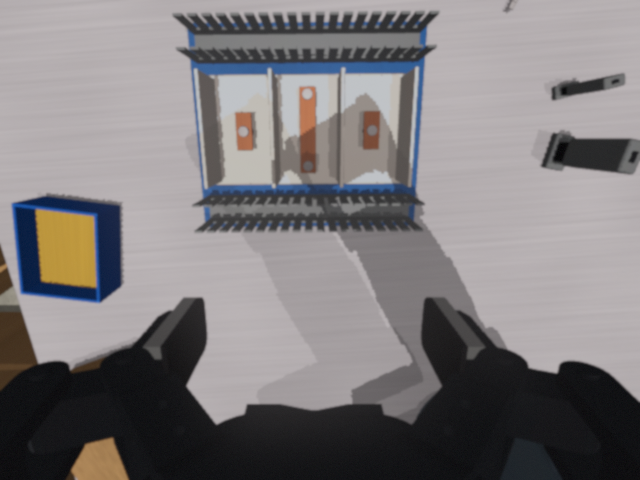

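The wrist view confirms the long link in the middle bay at px (308, 130). That puts it at (0.5365, 0.2687) with yaw -3.7°. Now I grasp the probe and lift it.

```bash
python3 - <<'E'
from h import *
x,y,a=.4843,-.077,np.deg2rad(-14.6); z=.097-OFF
m.move_ptp([x,y,.20],Rd(a)); m.move_l([x,y,z],max_speed=.15); print(m.current_force())
m.set_gripper(0.,60); print('w',m.current_grip_width(),m.current_grip_force(),m.current_force())
if m.current_grip_width()>.1:
    m.move_l([x,y,z+.18],max_speed=.15); m.dwell(.3)
    print(m.current_grip_width(),m.current_grip_force(),m.current_ee_pos(),m.current_time())
    for c in("side","scene"):
        p,d,K=snap(c,"g_"+c+".png");W=cloud(d,K)
        k=(np.hypot(W[...,0]-x,W[...,1]-y)<.04)&(W[...,2]>.14)&(W[...,2]<.31);P=W[k]
        for q in np.arange(.15,.3,.01):
            s=P[(P[:,2]>q)&(P[:,2]<=q+.01)]
            if len(s): print(c,round(q,3),len(s),s.min(0).round(3),s.max(0).round(3))
E
```

```text
[0.03703964 0.10567273 0.0346643 ]
w 0.22714637880479346 58.863821625709534 [0.04136158 1.28313898 3.61778569]
0.22667271921825788 58.5119891166687 [ 0.48422126 -0.07696149  0.24873158] 27.6
side 0.18 56 [ 0.455 -0.084  0.182] [ 0.509 -0.06   0.19 ]
side 0.19 131 [ 0.456 -0.087  0.19 ] [ 0.506 -0.059  0.2  ]
side 0.2 46 [ 0.469 -0.081  0.2  ] [ 0.494 -0.066  0.21 ]
side 0.21 41 [ 0.464 -0.087  0.21 ] [ 0.5   -0.064  0.22 ]
side 0.22 64 [ 0.463 -0.082  0.22 ] [ 0.5   -0.063  0.23 ]
side 0.23 65 [ 0.462 -0.083  0.23 ] [ 0.5   -0.062  0.24 ]
side 0.24 68 [ 0.462 -0.08   0.24 ] [ 0.501 -0.062  0.25 ]
side 0.25 76 [ 0.463 -0.085  0.25 ] [ 0.502 -0.061  0.26 ]
side 0.26 69 [ 0.463 -0.085  0.26 ] [ 0.501 -0.062  0.27 ]
side 0.27 54 [ 0.463 -0.082  0.27 ] [ 0.497 -0.06   0.28 ]
side 0.28 76 [ 0.462 -0.1    0.28 ] [ 0.494 -0.054  0.29 ]
side 0.29 75 [ 0.463 -0.099  0.29 ] [ 0.493 -0.052  0.3  ]
scene 0.17 3 [ 0.504 -0.092  0.177] [ 0.505 -0.076  0.18 ]
scene 0.18 60 [ 0.472 -0.095  0.18 ] [ 0.514 -0.06   0.19 ]
scene 0.19 86 [ 0.467 -0.092  0.19 ] [ 0.516 -0.06   0.2  ]
scene 0.2 32 [ 0.482 -0.086  0.2  ] [ 0.503 -0.067  0.21 ]
scene 0.21 28 [ 0.481 -0.088  0.21 ] [ 0.506 -0.065  0.22 ]
scene 0.22 45 [ 0.481 -0.088  0.22 ] [ 0.51  -0.065  0.23 ]
scene 0.23 52 [ 0.472 -0.088  0.23 ] [ 0.51  -0.063  0.24 ]
scene 0.24 43 [ 0.474 -0.088  0.242] [ 0.506 -0.063  0.25 ]
scene 0.25 51 [ 0.472 -0.088  0.25 ] [ 0.511 -0.064  0.26 ]
scene 0.26 47 [ 0.477 -0.088  0.26 ] [ 0.508 -0.064  0.27 ]
scene 0.27 55 [ 0.485 -0.096  0.27 ] [ 0.507 -0.062  0.28 ]
scene 0.28 84 [ 0.481 -0.1    0.28 ] [ 0.507 -0.053  0.289]
scene 0.29 100 [ 0.484 -0.1    0.29 ] [ 0.509 -0.053  0.3  ]
```

The probe is held upright with its foot at z ≈ 0.18, as expected. I'll carry it across at that height, lower it partway, and check.

```bash
cat > chk.py <<'E'
from h import *
def chk(zf):
    for c in("side","scene"):
        p,d,K=snap(c,"c_%s_%d.png"%(c,zf*1000));W=cloud(d,K)
        k=(np.hypot(W[...,0]-.5365,W[...,1]-.2687)<.033)&(W[...,2]>.058)&(W[...,2]<zf+.1);P=W[k]
        for q in np.arange(.06,zf+.1,.01):
            s=P[(P[:,2]>q)&(P[:,2]<=q+.01)]
            if len(s): print(c,round(q,3),len(s),s.min(0).round(3),s.max(0).round(3))
E
python3 - <<'E'
from chk import *
x,y,a=.5365,.2687,np.deg2rad(-3.8); z=.097-OFF
m.move_l([x,y,z+.18],Rd(a),max_speed=.15); print(m.current_ee_pos(),m.current_grip_force(),m.current_time())
m.move_l([x,y,z+.115],max_speed=.08); m.dwell(.2); chk(.115); print(m.current_time(),m.current_force())
E
```

```text
[0.53654702 0.26830545 0.24907818] 58.502408266067505 30.1833
side 0.06 1 [0.554 0.262 0.061] [0.554 0.262 0.061]
side 0.11 17 [0.511 0.256 0.117] [0.559 0.282 0.12 ]
side 0.12 114 [0.509 0.257 0.12 ] [0.557 0.283 0.13 ]
side 0.13 161 [0.508 0.258 0.13 ] [0.559 0.284 0.14 ]
side 0.14 60 [0.52  0.263 0.14 ] [0.547 0.278 0.15 ]
side 0.15 44 [0.516 0.261 0.151] [0.552 0.279 0.16 ]
side 0.16 85 [0.515 0.261 0.16 ] [0.552 0.28  0.17 ]
side 0.17 82 [0.515 0.259 0.17 ] [0.551 0.28  0.18 ]
side 0.18 85 [0.515 0.261 0.18 ] [0.553 0.279 0.19 ]
side 0.19 98 [0.515 0.26  0.19 ] [0.552 0.28  0.2  ]
side 0.2 67 [0.515 0.261 0.2  ] [0.551 0.28  0.21 ]
side 0.21 29 [0.516 0.26  0.21 ] [0.533 0.283 0.215]
scene 0.11 26 [0.52  0.255 0.114] [0.567 0.279 0.12 ]
scene 0.12 105 [0.516 0.254 0.12 ] [0.566 0.28  0.13 ]
scene 0.13 41 [0.519 0.257 0.13 ] [0.561 0.276 0.14 ]
scene 0.14 33 [0.531 0.26  0.141] [0.555 0.276 0.149]
scene 0.15 37 [0.522 0.258 0.153] [0.561 0.276 0.16 ]
scene 0.16 46 [0.533 0.257 0.16 ] [0.559 0.277 0.17 ]
scene 0.17 50 [0.528 0.257 0.17 ] [0.562 0.278 0.18 ]
scene 0.18 53 [0.521 0.258 0.18 ] [0.559 0.277 0.19 ]
scene 0.19 50 [0.527 0.257 0.19 ] [0.56  0.278 0.2  ]
scene 0.2 43 [0.537 0.253 0.2  ] [0.56  0.276 0.209]
scene 0.21 32 [0.539 0.253 0.21 ] [0.56  0.284 0.215]
31.4417 [ 0.2251017  -1.1374129  -2.05826972]
```

View pics/c_side_115.png

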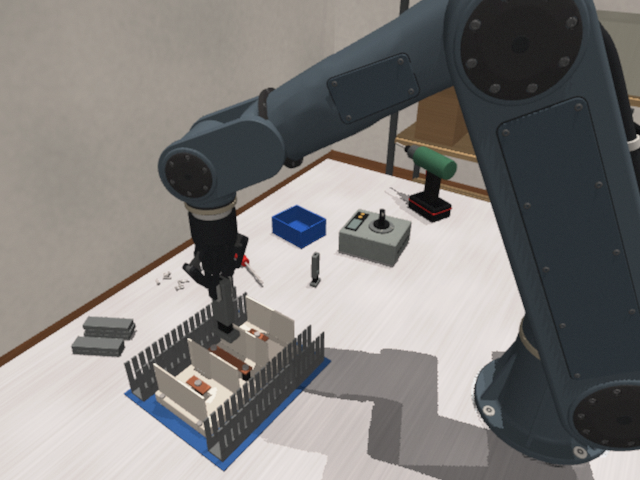

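The side view shows the probe upright at px (225, 310) over the middle bay. In both cameras its foot is within 3 mm of the link middle. I'll lower it to the final height.

```bash
python3 - <<'E'
from chk import *
x,y=.5365,.2685; z=.097-OFF
m.move_l([x,y,z+.069],max_speed=.05); m.dwell(.6); chk(.069)
print(m.current_time(),m.current_force(),m.current_ee_pos(),m.current_grip_force(),m.current_joint_vel())
E
```

```text
side 0.07 72 [0.51  0.258 0.072] [0.558 0.283 0.08 ]
side 0.08 186 [0.509 0.255 0.08 ] [0.559 0.283 0.09 ]
side 0.09 54 [0.521 0.26  0.09 ] [0.545 0.278 0.1  ]
side 0.1 34 [0.518 0.264 0.1  ] [0.548 0.278 0.11 ]
side 0.11 74 [0.516 0.259 0.11 ] [0.552 0.279 0.12 ]
side 0.12 82 [0.514 0.26  0.12 ] [0.55  0.279 0.13 ]
side 0.13 79 [0.515 0.258 0.13 ] [0.553 0.279 0.14 ]
side 0.14 74 [0.515 0.261 0.14 ] [0.551 0.28  0.15 ]
side 0.15 82 [0.515 0.26  0.15 ] [0.554 0.279 0.16 ]
side 0.16 45 [0.515 0.261 0.16 ] [0.532 0.284 0.169]
scene 0.06 8 [0.542 0.257 0.068] [0.562 0.275 0.07 ]
scene 0.07 60 [0.52  0.255 0.07 ] [0.566 0.281 0.08 ]
scene 0.08 84 [0.512 0.255 0.08 ] [0.566 0.282 0.09 ]
scene 0.09 36 [0.528 0.26  0.09 ] [0.554 0.276 0.1  ]
scene 0.1 31 [0.528 0.257 0.1  ] [0.558 0.278 0.11 ]
scene 0.11 39 [0.526 0.257 0.111] [0.56  0.277 0.12 ]
scene 0.12 50 [0.535 0.257 0.12 ] [0.562 0.277 0.13 ]
scene 0.13 42 [0.525 0.257 0.13 ] [0.559 0.277 0.14 ]
scene 0.14 49 [0.521 0.257 0.14 ] [0.56  0.278 0.15 ]
scene 0.15 44 [0.532 0.257 0.15 ] [0.558 0.276 0.16 ]
scene 0.16 52 [0.536 0.248 0.16 ] [0.56  0.284 0.169]
33.2083 [-0.14127297  0.72081408 -1.58627795] [0.5365037  0.26849235 0.13799624] 58.51193368434906 [ 0.00065717 -0.00089703 -0.0018083  -0.00115007  0.00038593 -0.00109795]
```

```bash
python3 -c "
from bench import manip as m
print(m.sign_off())"
```

```text
the job is handed in; nothing more can be done
None
```

I handed the job in at about 33 s: the test box is on and the gripper holds the probe upright and steady, its foot about 15 mm above the middle of the long link. The first two switch grips missed because the fingertips sit about 28 mm higher than the reported TCP; I corrected for that, and the judge's result has not been shown.

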